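# Hang the desk bin on the cleat rail

## Task

Hang the loose grey bin on the rail of the desk stand: hold it by its front tab, tilt it back so that its foot stays clear, and lower its slanted rear strip behind the rail's slanted cleat until you feel the strip rest on the cleat with a light push. Then swing its foot in under the lip and, just before it touches the plate, let go, so that it drops home and hangs straight and locked, all of its strip on the cleat. Nobody has measured how high the rail is clamped, so go by feel, never push the bin hard against the stand (stay under 15 N), and leave the other things on the desk where they are.

Things in the scene. Friction and masses are not known exactly. Their poses are not given: they have to be found in the camera images.
- bin: Loose plain grey open box, 0.2 to 0.33 kg, 60 deep (x) x 100 wide (y) x 80 mm high, walls 4 mm, stands upright at the start. Origin: centre of its underside. Axes of all bin entries: z up, x from front to rear. A tab rises from its front wall, a slanted strip and below it a foot bar stick out of its rear.
- bin_grip (a point): Centre of the bin's grip tab (bin axes), 98.7 mm above the underside, 35.5 mm in front of the bin's centre. Tab: 8 mm thick, 44 wide, rises 40 mm above the front wall and leans to the front by 20 degrees from vertical, its faces looking along (cos 20, 0, sin 20). Grip it along its slope: one finger on the bin's inner side, one in front.
- bin_strip (a point): Middle of the upper corner of the free edge of the bin's rear strip (bin axes); 86.5 mm rearward (+x) of bin_grip and 42.1 mm below it. Strip: plate 5 mm thick, 90 wide, leaves the rear wall near its top and runs down and rearward at 45 degrees, 30 mm long. Its lowest corner is 3.5 mm in front of this point and 3.5 mm lower.
- bin_foot (a point): Middle of the rear end of the bin's foot bar (bin axes), 49.6 mm straight below bin_strip. Bar: 90 mm wide, 6 high (4 to 10 mm above the underside), ends as far behind the bin as the strip. Hung, it touches the plate, under the lip.
- stand_face (a point): Point on the worktop straight below the middle of the rail plate's front face. x points from the front into the plate, y along the rail, z up; the face is the plane x = 0, 210 mm wide. The plate is clamped on the fixed stand at an unmarked height that differs each time and is NOT reported by any pose; feel or see it.
- stand: The fixed stand with its rail plate (same origin and axes as stand_face). On the face is a cleat, 200 mm wide, 5 thick, rising to the front at 45 degrees: a V trough open upward, its bottom at x = 0, z = 88 to 112 mm. Cleat's top edge: 11 mm before the face, 11 mm above the trough bottom; outermost corner 15 mm before it. The plate ends 24 mm above the trough bottom.
- stand_base (a point): Centre of the top of the stand's base, 56 mm behind the face, 10 mm up (stand axes). Of the rail plate: a lip 7 mm deep lies 30.5 to 36.5 mm below the trough bottom. An upright bin's foot lands on it; tilted 15 to 20 degrees (top toward the plate) it passes in front. Hung, bin_strip is at x = 0, 7 mm above the trough bottom, and the foot has 3 mm under the lip.
- staple_box_a: Bystander, to be left alone: pale box of staples, 41x74x27 mm; origin at the centre of its underside.
- glue_stick: Bystander, to be left alone: white glue stick with a grey cap, lying, 28x95x28 mm; origin at the centre of its underside.
- eraser: Bystander, to be left alone: white eraser in a grey sleeve, 23x52x13 mm; origin at the centre of its underside.
- binder_clip_1: Bystander, to be left alone: black binder clip, 32x40x16 mm; origin at the centre of its underside.
- rubber_stamp: Bystander, to be left alone: brown wooden stamp standing on its face, 28x58x73 mm; origin at the centre of its underside.
- clip_box: Bystander, to be left alone: pale box of paper clips, 53x75x21 mm; origin at the centre of its underside.
Not all that is in view belongs to the job. What is meant by the bin is not blue, and is the smaller of those in its own colour.

How it is judged:
By the outcome, as a careful person would: the job done as asked, in the order asked, and still so for the second after the job is handed in, with the robot touching nothing.
It also fails if it takes over 61 s, if anything falls off the work surface, if the arm or the gripper's body presses on something with over 40 N, if the wrist force passes 120 N, or if a joint passes its speed limit or range.

## Robot

A 6-joint arm with a two-finger parallel gripper is mounted at the origin on a cart in front of the work surface, level with it; the furniture and walls round the work are solid. World frame = base frame: x ahead of the robot, y to its left, z up, the work surface at z = 0. Lengths are in m, angles in rad, forces in N, time in s.
With the tool pointing down it reaches from about 0.35 to 0.85 m from the base axis. Payload 8.1 kg.
Tool frame: the origin (TCP) lies on the centre line of the jaws, within the pads' length; the fingertips stand 14 mm ahead of it and the grasp point (between the pads) lies 5 mm behind it; z points along the fingers, y is the direction in which the jaws open and shut (so a half turn about z gives the same grasp; the last joint's range is limited). The gripper opens to 93 mm and grips with 3 to 60 N. Pads are 15 mm wide; open, the fingers measure 128 mm over their backs; the gripper's body (75 mm by 188 mm) begins 65 mm behind the grasp point.
Start: joints at [1.095, 0.13, 1.488, -0, 1.523, -0.085], TCP at [0.229, 0.555, 0.233] pointing down, gripper open.
Joint ranges: [-2.96, 2.96], [-0.89, 2.26], [0.02, 2.5], [-1.34, 4.48], [0, 2.73], [-2.66, 2.66]. Speed limits (rad/s): [2.39, 2.39, 2.79, 3.14, 3.14, 3.14].

## Interface

Orientations are given as a rotation vector (axis times angle).
In Python, from plant import robot gives the robot as it stands.
- The arm moves only by the tool jog_arm, never from a script. Its argument "steps" is a list of rows, each a list of 7 numbers: the closure, from 0 (fully open) to 1 (shut), then the shift along the tool's x, y, z in m, then the turn, a rotation vector about the tool's x, y, z in rad. In form: [[jaw, tx, ty, tz, rx, ry, rz], ...]. A call has 1 to 5 rows; each row is the pose to reach, as a shift and turn from the pose measured when the call began, along the tool's axes at that moment; what a row does not reach only later rows make up. A row lasts 1/8 s, in which the tool goes at most 62.5 mm and 10.7 degrees, less where a joint would pass 70% of its speed; a pose out of reach is approached as far as the arm can. A call with a gripper value outside its range is refused whole. The fingers move at their own pace and stop on an object; "force" is the grip in N (left out, the last holds). Time passes only in rows, so rows that repeat a pose let the fingers close. It gives the time, the measured TCP pose, the force and the opening at its end, in the units of the state.
- robot.read_state(): the state, without advancing time (a new reading comes with each control period).
- robot.read_camera(name): name is "scene" or "top" or "wrist"; returns a dict with "image" (480x640x3 uint8, red, green, blue), "mtx" (3x3 intrinsics, pixels), "extrinsics" (4x4, takes a point from camera to world coordinates); the wrist camera has in their place "tool_from_camera" (4x4, takes a point from camera to tool coordinates, whose origin is the TCP and whose axes are the flange's). Camera axes: x right, y down, z forward; pixel columns grow to the right and rows downward; lengths in m; the calibration is good to about 2 mm. A picture is of the moment at which its call begins: read the wrist's pose just before it. There is no depth.
- robot.close_job(): hands the job in, once; it reports no verdict.
The state is a dict: "t": time; "q": joint angles; "dq": joint speeds; "joint_torque": joint torques, N m; "tool_pos": TCP position; "orientation": TCP orientation; "force": force on the tool from outside, world axes, zero at the start; "wrist_torque": the same for the moment, N m; "opening": finger opening in m.
Only numpy, scipy, OpenCV 4.12 (cv2) and the standard library are available. Lean on these libraries where they do the work, as an engineer would, in place of code of your own. Each camera call takes 0.05 s, during which the arm holds its last target.

## Working session

There is one attempt and no reset: what is moved stays moved. The work goes in short steps, Python scripts to look and compute and a tool call to move; the robot and the scene stay as the last step left them, time stands still between calls to the robot, and variables do not carry over. Pictures are saved under pics/ and viewed, and the job is handed in when it is done.

Besides the shell and the picture viewer there is one more tool, called after "Emit:" as a command line: name --pt "numbers of a row" for each row, then --argument value for the rest. jog_arm: Moves the arm, as the interface text tells. Its arguments: {"type":"object","properties":{"steps":{"type":"array"},"force":{"type":"number"}},"required":["steps"]}

```bash
mkdir -p pics; ls; python3 - <<'E'
from plant import robot
import cv2,numpy as np,pickle
s=robot.read_state();print(s)
for n in ["scene","top","wrist"]:
    c=robot.read_camera(n);pickle.dump(c,open(f"pics/{n}0.pkl","wb"))
    cv2.imwrite(f"pics/{n}0.png",c["image"][:,:,::-1]);print(n,{k:np.round(v,4).tolist() for k,v in c.items() if k!="image"})
E
```

```text
pics
{'t': 0.0, 'q': array([ 1.09457209e+00,  1.31171046e-01,  1.48928688e+00, -5.30237358e-06,
        1.52298057e+00, -8.54223854e-02]), 'dq': array([ 1.14084910e-05, -7.90863347e-04,  7.31405124e-04,  1.48331124e-03,
       -3.02440132e-04,  1.89027926e-04]), 'joint_torque': array([-8.49316857e-04, -5.59839821e+01, -4.91753769e+01,  7.68135488e-02,
        3.55175254e-02, -2.23216875e-04]), 'tool_pos': array([0.22830112, 0.55427959, 0.23157734]), 'orientation': array([-6.09872172e-01, -3.08130987e+00,  2.78771864e-03]), 'force': array([-0.48963713, -0.26577356,  0.58487272]), 'wrist_torque': array([-0.00011478,  0.04999318, -0.01562462]), 'opening': 0.09295713648549749}
scene {'mtx': [[586.9051, 0.0, 329.3823], [0.0, 586.9051, 238.19], [0.0, 0.0, 1.0]], 'extrinsics': [[0.5312, -0.347, 0.7729, -0.5928], [-0.8472, -0.2179, 0.4845, -0.7133], [0.0003, -0.9122, -0.4098, 0.6953], [0.0, 0.0, 0.0, 1.0]]}
top {'mtx': [[459.7059, 0.0, 323.4665], [0.0, 459.7059, 243.6508], [0.0, 0.0, 1.0]], 'extrinsics': [[-0.0282, -0.9851, 0.1695, 0.358], [-0.9995, 0.0301, 0.0085, 0.0165], [-0.0135, -0.1692, -0.9855, 1.1752], [0.0, 0.0, 0.0, 1.0]]}
wrist {'mtx': [[336.444, 0.0, 316.4202], [0.0, 336.444, 239.3674], [0.0, 0.0, 1.0]], 'tool_from_camera': [[0.0, -0.9604, -0.2786, 0.0781], [1.0, -0.0003, 0.0012, 0.0005], [-0.0012, -0.2786, 0.9604, -0.1525], [0.0, 0.0, 0.0, 1.0]]}
```

View pics/scene0.png

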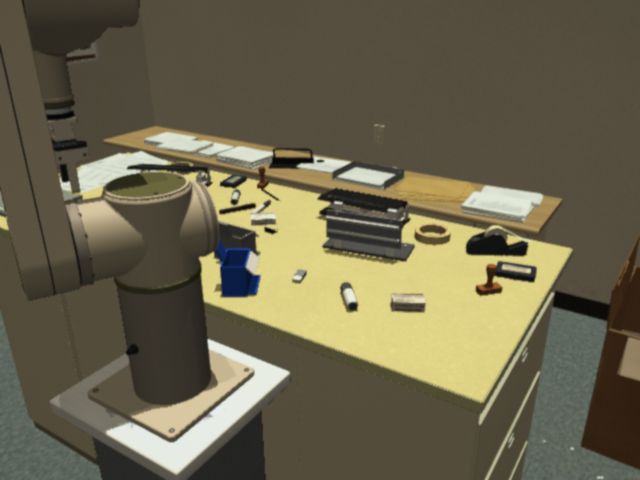

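View pics/top0.png

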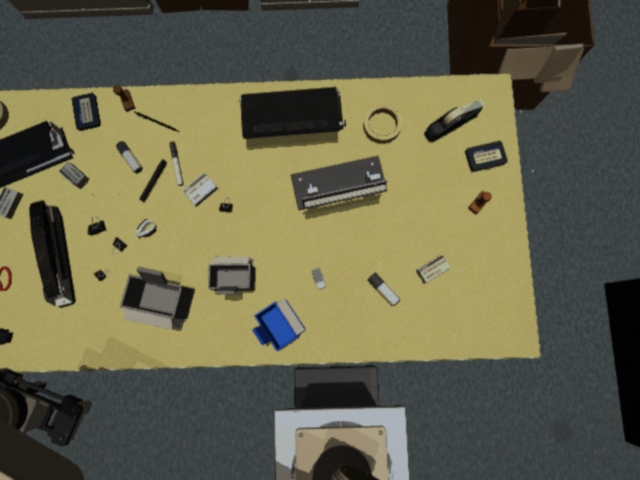

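View pics/wrist0.png

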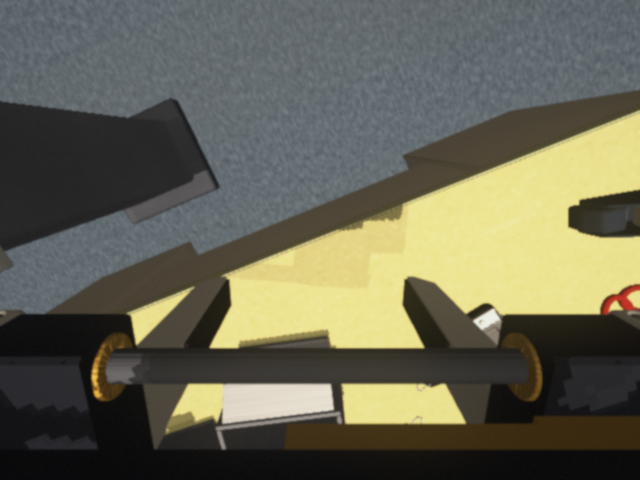

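The top view shows three candidates: a large grey bin at (157,298), a small grey bin at (232,275) and a blue bin at (278,325). The smaller grey one at (232,275) fits the description. The stand with the rail is at about (340,185). I'll check with close crops.

```bash
python3 - <<'E'
import cv2,numpy as np
t=cv2.imread("pics/top0.png");s=cv2.imread("pics/scene0.png")
a=cv2.resize(t[235:315,185:285],None,fx=4,fy=4,interpolation=cv2.INTER_CUBIC)
b=cv2.resize(t[150:220,280:400],None,fx=4,fy=4,interpolation=cv2.INTER_CUBIC)
c=np.zeros((600,800,3),np.uint8);c[:320,:400]=a;c[320:600,:480]=b
d=cv2.resize(s[180:270,310:425],None,fx=2.7,fy=2.7,interpolation=cv2.INTER_CUBIC);c[:d.shape[0],410:410+d.shape[1]]=d
e=cv2.resize(s[215:265,205:270],None,fx=4,fy=4,interpolation=cv2.INTER_CUBIC);c[320:320+e.shape[0],490:490+e.shape[1]]=e
cv2.imwrite("pics/crop1.png",c)
E
```

```text
(no output)
```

View pics/crop1.png

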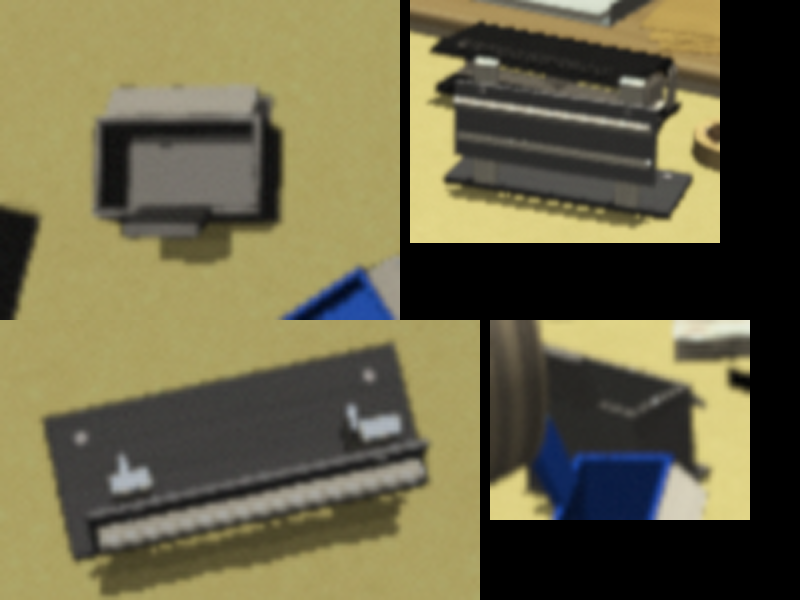

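The small grey bin (crop upper left) has its tab toward the robot at the crop's bottom and its strip toward the rear. The stand faces the robot with its cleat side forward. Next I'll take coarse positions.

```bash
cat > h.py <<'E'
import numpy as np,cv2,pickle
from scipy.spatial.transform import Rotation as R
def ray(c,uv,T=None):
    T=c["extrinsics"] if T is None else T
    d=np.linalg.inv(c["mtx"])@np.array([uv[0],uv[1],1.]); return T[:3,3],T[:3,:3]@d
def onz(c,uv,z,T=None):
    o,d=ray(c,uv,T); return o+d*(z-o[2])/d[2]
def wT(state,c):
    T=np.eye(4);T[:3,:3]=R.from_rotvec(state["orientation"]).as_matrix();T[:3,3]=state["tool_pos"];return T@c["tool_from_camera"]
def proj(c,p,T=None):
    T=c["extrinsics"] if T is None else T
    q=T[:3,:3].T@(np.asarray(p)-T[:3,3]);q=c["mtx"]@q;return q[:2]/q[2]
def tri(rays):
    A=np.zeros((3,3));b=np.zeros(3)
    for o,d in rays:
        d=d/np.linalg.norm(d);M=np.eye(3)-np.outer(d,d);A+=M;b+=M@o
    return np.linalg.solve(A,b)
E
python3 - <<'E'
from h import *
c=pickle.load(open("pics/top0.pkl","rb"))
f=lambda u,v,z:print(u,v,z,np.round(onz(c,(185+u/4,235+v/4),z),3))
for u,v in[(95,215),(265,212),(95,120),(265,118)]:f(u,v,.08)
f(122,225,.115);f(205,222,.115)
g=lambda u,v,z:print(u,v,z,np.round(onz(c,(280+u/4,150+(v-320)/4),z),3))
for z in(.11,):
  for u,v in[(97,547),(425,482),(97,520),(425,450)]:g(u,v,z)
for u,v in[(45,418),(395,345),(75,557)]:g(u,v,.01)
E
```

```text
95 215 0.08 [0.446 0.303 0.08 ]
265 212 0.08 [0.444 0.201 0.08 ]
95 120 0.08 [0.503 0.303 0.08 ]
265 118 0.08 [0.501 0.201 0.08 ]
122 225 0.115 [0.437 0.278 0.115]
205 222 0.115 [0.437 0.23  0.115]
97 547 0.11 [0.632 0.069 0.11 ]
425 482 0.11 [ 0.666 -0.128  0.11 ]
97 520 0.11 [0.649 0.069 0.11 ]
425 450 0.11 [ 0.686 -0.129  0.11 ]
45 418 0.01 [0.746 0.107 0.01 ]
395 345 0.01 [ 0.789 -0.127  0.01 ]
75 557 0.01 [0.651 0.088 0.01 ]
```

The bin is at about (0.474, 0.252), yaw about −1°, and its rim measures 102×57 mm against the stated 100×60. The stand face is at about (0.667, −0.03), yaw about 10°. Next I'll work out the move to a viewing pre-grasp above the tab.

```bash
cat >> h.py <<'E'
from plant import robot
def toolR(yaw,tilt):  # bin tilt (deg) top toward plate; tool along tab slope. tool y=(c,0,s), z=(s,0,-c), a=20-tilt
    a=np.radians(20-tilt);c,s=np.cos(a),np.sin(a)
    return R.from_euler('z',np.radians(yaw)).as_matrix()@np.array([[0,c,s],[1,0,0],[0,s,-c]])
def delta(pos,Rm,s=None):
    s=robot.read_state() if s is None else s
    R0=R.from_rotvec(s["orientation"]).as_matrix()
    d=R0.T@(np.asarray(pos)-s["tool_pos"]);w=R.from_matrix(R0.T@Rm).as_rotvec()
    return np.round(d,4),np.round(w,4)
def st():
    s=robot.read_state();print("t%.2f"%s["t"],"pos",np.round(s["tool_pos"],4),"F",np.round(s["force"],2),"open %.4f"%s["opening"],"q",np.round(s["q"],2));return s
E
python3 - <<'E'
from h import *
Rm=toolR(-1,0)
print(delta([.38,.30,.31],Rm)); print(delta([.399,.253,.207],Rm))
E
```

```text
(array([-0.2371, -0.1776, -0.078 ]), array([-0.3075, -0.2082,  1.1848]))
(array([-0.2726, -0.2136,  0.0251]), array([-0.3075, -0.2082,  1.1848]))
```

Emit:
jog_arm --pt "0.4 0 0 -0.06 0 0 0" --pt "0.4 -0.06 -0.04 -0.078 -0.06 -0.04 0.24" --pt "0.4 -0.12 -0.09 -0.078 -0.12 -0.08 0.44" --pt "0.4 -0.18 -0.135 -0.078 -0.18 -0.12 0.66" --pt "0.4 -0.237 -0.178 -0.078 -0.25 -0.16 0.88" --force 15

```text
t: 0.78
tool_pos: [0.3558, 0.3396, 0.3099]
orientation: [1.565, 2.522, 0.248]
force: [0.8, -0.7, 0.6]
opening: 0.0562
```

```bash
python3 - <<'E'
from h import *
st();print(delta([.399,.253,.207],toolR(-1,0)))
E
```

```text
t0.78 pos [0.3558 0.3396 0.3099] F [ 0.77 -0.71  0.62] open 0.0562 q [ 0.74 -0.39  1.84 -0.11  1.48  0.28]
(array([-0.0914, -0.0236,  0.105 ]), array([-0.1069, -0.0866,  0.4664]))
```

Emit:
jog_arm --pt "0.5 -0.03 -0.008 0.03 -0.04 -0.03 0.16" --pt "0.5 -0.06 -0.016 0.07 -0.08 -0.06 0.32" --pt "0.5 -0.0914 -0.0236 0.105 -0.107 -0.087 0.466" --pt "0.5 -0.0914 -0.0236 0.105 -0.107 -0.087 0.466" --pt "0.5 -0.0914 -0.0236 0.105 -0.107 -0.087 0.466"

```text
t: 1.4
tool_pos: [0.3992, 0.2537, 0.2083]
orientation: [2.046, 2.015, 0.357]
force: [-0.9, -0.1, 0.4]
opening: 0.0467
```

```bash
python3 - <<'E'
from h import *
s=st();c=robot.read_camera("wrist");pickle.dump((s,c),open("pics/w1.pkl","wb"));cv2.imwrite("pics/w1.png",c["image"][:,:,::-1])
T=wT(s,c);B=np.array([.474,.252,0])
for p in [(-.0355,0,.0987),(.051,0,.0566)]: print(proj(c,B+p,T))
E
```

```text
t1.40 pos [0.3992 0.2537 0.2083] F [-0.9  -0.09  0.4 ] open 0.0467 q [ 0.61 -0.5   2.13 -0.21  1.24  0.67]
[315.74221734 241.33446877]
[380.74626043 221.04254989]
```

View pics/w1.png

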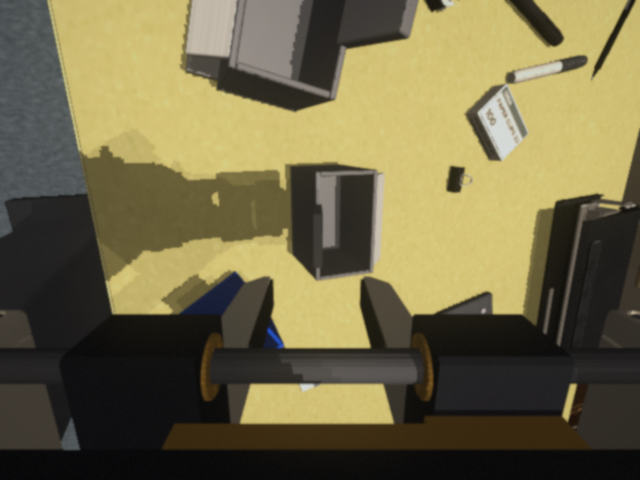

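The tab is edge-on at about (318,236), against a prediction of (316,241). I'll zoom to refine it.

```bash
python3 - <<'E'
import cv2
t=cv2.imread("pics/w1.png");cv2.imwrite("pics/w1c.png",cv2.resize(t[150:290,270:400],None,fx=4.2,fy=4.2,interpolation=cv2.INTER_CUBIC))
E
```

```text
(no output)
```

View pics/w1c.png

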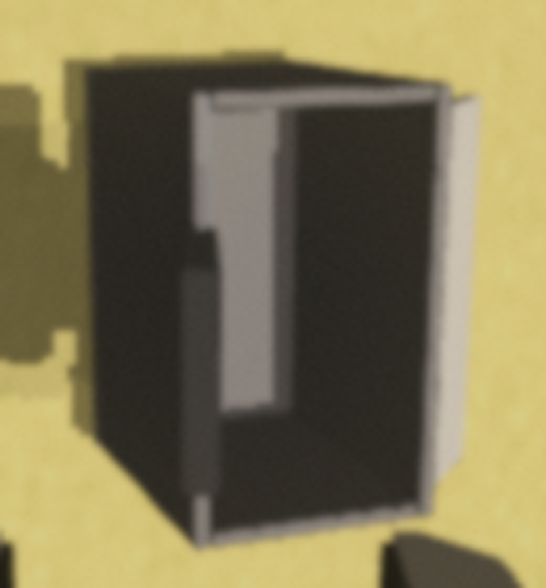

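```bash
python3 - <<'E'
from h import *
s,c=pickle.load(open("pics/w1.pkl","rb"));T=wT(s,c)
f=lambda u,v,z:np.round(onz(c,(270+u/4.2,150+v/4.2),z,T),4)
P=[f(u,v,.08) for u,v in[(193,92),(448,85),(196,548),(432,515)]]
for p in P:print(p)
print("centre",np.mean(P,0), "yaw f",np.degrees(np.arctan2(-(P[0]-P[2])[0],(P[0]-P[2])[1])),np.degrees(np.arctan2(-(P[1]-P[3])[0],(P[1]-P[3])[1])))
for a in[(182,265),(220,265),(182,494),(220,494)]:print("tab",f(*a,.1175))
E
```

```text
[0.4464 0.3072 0.08  ]
[0.5046 0.306  0.08  ]
[0.4455 0.2081 0.08  ]
[0.5044 0.2069 0.08  ]
centre [0.475225 0.25705  0.08    ] yaw f -0.520330816759632 -0.1156320922806002
tab [0.4302 0.2804 0.1175]
tab [0.4375 0.2797 0.1175]
tab [0.4294 0.2367 0.1175]
tab [0.437  0.2356 0.1175]
```

```bash
python3 - <<'E'
from h import *
Rm=toolR(-.8,0);print(delta(np.array([.4397,.2577,.0987])+.002*Rm[:,2],Rm))
E
```

```text
(array([ 0.004 , -0.0002,  0.1194]), array([ 0.0019, -0.0006, -0.0013]))
```

Emit:
jog_arm --pt "0.5 0.004 0 0.05 0 0 0" --pt "0.5 0.004 0 0.09 0 0 0" --pt "0.5 0.004 0 0.119 0 0 0" --pt "0.5 0.004 0 0.119 0 0 0" --pt "0.5 0.004 0 0.119 0 0 0"

```text
t: 2.08
tool_pos: [0.4413, 0.2589, 0.0994]
orientation: [2.044, 2.015, 0.362]
force: [-0.6, -0.6, 0.3]
opening: 0.0464
```

Emit:
jog_arm --pt "1 0 0 0 0 0 0" --pt "1 0 0 0 0 0 0" --pt "1 0 0 0 0 0 0" --pt "1 0 0 0 0 0 0" --force 40

```text
t: 2.58
tool_pos: [0.4413, 0.2589, 0.0996]
orientation: [2.044, 2.015, 0.362]
force: [-2.0, -0.3, -0.4]
opening: 0.0112
```

```bash
python3 - <<'E'
from h import *
s=st();c=robot.read_camera("wrist");cv2.imwrite("pics/w2.png",c["image"][:,:,::-1])
Rm=toolR(-.8,0);print(delta(np.array([.4397,.2577,.0987])+.002*Rm[:,2],Rm))
E
```

```text
t2.58 pos [0.4413 0.2589 0.0996] F [-2.03 -0.33 -0.42] open 0.0112 q [ 0.56 -0.28  2.17 -0.23  0.96  0.68]
(array([-0.0011, -0.0016,  0.0021]), array([ 0.0037, -0.0021, -0.0007]))
```

View pics/w2.png

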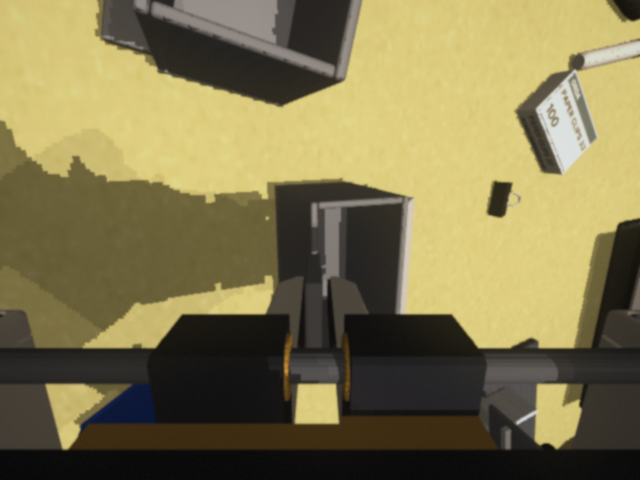

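Both fingers are around the tab, which is at about (316,290), and the jaws are still closing.

Emit:
jog_arm --pt "1 0 0 0 0 0 0" --pt "1 0 0 0 0 0 0" --pt "1 0 0 0 0 0 0" --pt "1 0 0 0 0 0 0" --force 40

```text
t: 3.12
tool_pos: [0.4411, 0.2587, 0.0992]
orientation: [2.044, 2.015, 0.361]
force: [0.5, 0.2, -3.7]
opening: 0.0077
```

Gripped (opening 7.7 mm). Lifting straight up.

Emit:
jog_arm --pt "1 0 0.007 -0.019 0 0 0" --pt "1 0 0.02 -0.056 0 0 0" --pt "1 0 0.041 -0.113 0 0 0" --pt "1 0 0.055 -0.15 0 0 0" --pt "1 0 0.055 -0.15 0 0 0"

```text
t: 3.75
tool_pos: [0.4429, 0.2596, 0.264]
orientation: [2.042, 2.012, 0.372]
force: [0.4, 0.0, -3.3]
opening: 0.008
```

Emit:
jog_arm --pt "1 0 0 0 0 0 0" --pt "1 0 0 0 0 0 0"

```text
t: 4.0
tool_pos: [0.4422, 0.2592, 0.262]
orientation: [2.043, 2.013, 0.368]
force: [-0.7, -0.7, -1.9]
opening: 0.0076
```

```bash
python3 - <<'E'
from h import *
s=st();print(s["wrist_torque"])
c=robot.read_camera("wrist");pickle.dump((s,c),open("pics/w3.pkl","wb"));cv2.imwrite("pics/w3.png",c["image"][:,:,::-1])
E
```

```text
t4.00 pos [0.4422 0.2592 0.262 ] F [-0.69 -0.67 -1.94] open 0.0076 q [ 0.56 -0.42  1.97 -0.2   1.29  0.6 ]
[-0.05230427  0.49475971  0.02042805]
```

View pics/w3.png

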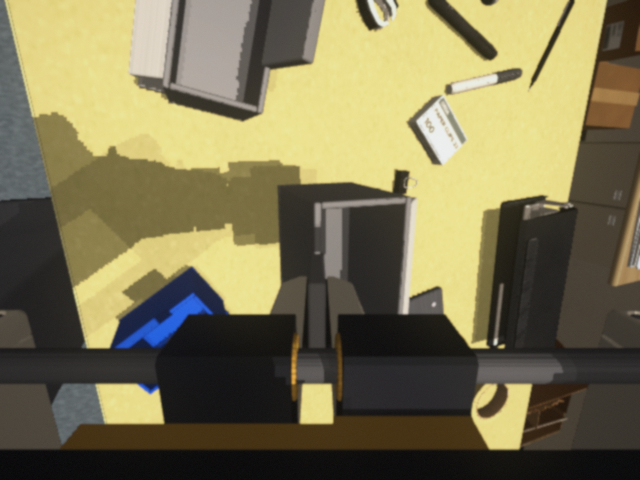

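The bin lifted cleanly and sits square at about (345,245). Now I'll measure the stand using enlarged crops of the initial scene and top images.

```bash
python3 - <<'E'
import cv2,numpy as np
t=cv2.imread("pics/top0.png");s=cv2.imread("pics/scene0.png")
c=np.zeros((600,800,3),np.uint8)
d=cv2.resize(s[205:265,315:420],None,fx=6,fy=6,interpolation=cv2.INTER_CUBIC);c[:360,:630]=cv2.convertScaleAbs(d,alpha=1.6)
d=cv2.resize(t[176:214,294:392],None,fx=6,fy=6,interpolation=cv2.INTER_CUBIC);c[365:365+228,:588]=cv2.convertScaleAbs(d,alpha=1.4)
for k in range(0,800,50): cv2.line(c,(k,0),(k,4),(0,255,0),1)
cv2.imwrite("pics/crop2.png",c)
E
```

```text
(no output)
```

View pics/crop2.png

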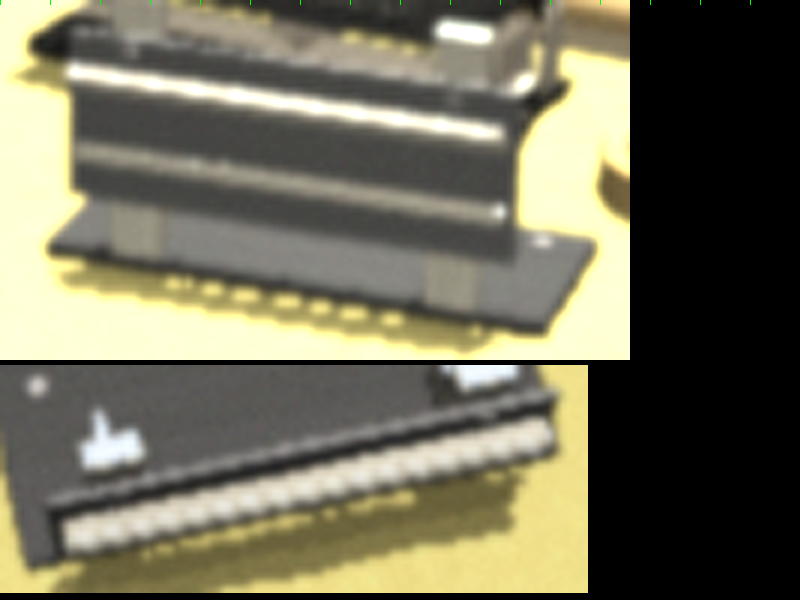

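```bash
python3 - <<'E'
from h import *
ct=pickle.load(open("pics/top0.pkl","rb"));cs=pickle.load(open("pics/scene0.pkl","rb"))
S=lambda u,v:ray(cs,(315+u/6-.4,205+v/6-.4));Tp=lambda u,v:ray(ct,(294+u/6-.4,176+(v-365)/6-.4))
for n,a,b in[("cleatL",(67,77),(62,549)),("cleatR",(503,138),(554,453)),("plateL",(73,33),(49,502)),("plateR",(518,98),(556,396))]:
    p=tri([S(*a),Tp(*b)]);print(n,np.round(p,4),proj(cs,p)-(315+a[0]/6-.4,205+a[1]/6-.4))
E
```

```text
cleatL [0.6358 0.0694 0.1017] [-0.36482183  0.04301981]
cleatR [ 0.6685 -0.1293  0.1053] [-0.54417651  0.12788646]
plateL [0.6506 0.0743 0.117 ] [ 0.03435772 -0.0042508 ]
plateR [ 0.6875 -0.1283  0.1172] [ 0.08147894 -0.02010252]
```

The measured stand checks out: cleat width 201 mm (200 stated), plate width 206 mm (210 stated), plate top at 117 mm. That puts the trough at about 93–96 mm, the face centre at about (0.668,−0.027) and the yaw at about 9.8°. Next is a hover pose in front, with the bin tilted 20°.

```bash
cat >> h.py <<'E'
FACE=np.array([.668,-.027]);YAW=9.8;ZT=.095;K=.0005
def tcp(d,zU,tilt,lat=0.):  # mm; strip point at x=-d, zU above trough
    th=np.radians(tilt);ox=86.5*np.cos(th)-42.1*np.sin(th);oz=-86.5*np.sin(th)-42.1*np.cos(th)
    x=-d-ox;z=zU-oz;y=np.radians(YAW)
    p=np.array([FACE[0],FACE[1],ZT])+np.array([x*np.cos(y)-lat*np.sin(y),x*np.sin(y)+lat*np.cos(y),z])/1000
    Rm=toolR(YAW,tilt);return p-K*Rm[:,2],Rm
def strip(s):  # from state: d, zU, tilt, lat, yaw
    Rm=R.from_rotvec(s["orientation"]).as_matrix();tilt=20-np.degrees(np.arctan2(Rm[2,1],-Rm[2,2]));yaw=np.degrees(np.arctan2(-Rm[0,0],Rm[1,0]))
    G=s["tool_pos"]+K*Rm[:,2];th=np.radians(tilt);ox=86.5*np.cos(th)-42.1*np.sin(th);oz=-86.5*np.sin(th)-42.1*np.cos(th)
    yy=np.radians(yaw);P=G+np.array([ox*np.cos(yy),ox*np.sin(yy),oz])/1000
    q=np.radians(YAW);v=P[:2]-FACE
    print("d %.1f zU %.1f lat %.1f tilt %.1f yaw %.1f t%.2f"%(-1e3*(v@[np.cos(q),np.sin(q)]),1e3*(P[2]-ZT),1e3*(v@[-np.sin(q),np.cos(q)]),tilt,yaw,s["t"]),"F",np.round(s["force"],1),"M",np.round(s["wrist_torque"],2),"open %.4f"%s["opening"])
E
python3 - <<'E'
from h import *
s=st();strip(s)
p,Rm=tcp(60,100,20);print(p,delta(p,Rm))
E
```

```text
t4.05 pos [0.4422 0.2591 0.2619] F [-0.47 -0.64 -2.79] open 0.0080 q [ 0.56 -0.42  1.97 -0.2   1.29  0.6 ]
d 88.3 zU 125.0 lat 304.4 tilt -0.4 yaw -0.8 t4.05 F [-0.5 -0.6 -2.8] M [-0.08  0.47  0.04] open 0.0080
[ 0.54296715 -0.04859692  0.2646458 ] (array([-0.3063,  0.0999,  0.0327]), array([ 0.3562,  0.0284, -0.1838]))
```

Emit:
jog_arm --pt "1 -0.03 0.01 -0.005 0.05 0.004 -0.02" --pt "1 -0.075 0.025 0 0.12 0.008 -0.05" --pt "1 -0.12 0.04 0.005 0.2 0.015 -0.09" --pt "1 -0.17 0.055 0.015 0.27 0.02 -0.13" --pt "1 -0.215 0.07 0.022 0.34 0.025 -0.17"

```text
t: 4.68
tool_pos: [0.5124, 0.0411, 0.2634]
orientation: [2.034, 2.382, 0.014]
force: [0.3, 0.5, -1.5]
opening: 0.0078
```

```bash
python3 - <<'E'
from h import *
s=st();strip(s)
p,Rm=tcp(60,90,20);print(p,delta(p,Rm))
E
```

```text
t4.67 pos [0.5124 0.0411 0.2634] F [ 0.31  0.52 -1.52] open 0.0078 q [-0.02 -0.13  1.69  0.    1.57 -0.18]
d 74.0 zU 99.6 lat 92.7 tilt 19.3 yaw 9.0 t4.67 F [ 0.3  0.5 -1.5] M [-0.04  0.11 -0.03] open 0.0078
[ 0.54296715 -0.04859692  0.2546458 ] (array([-0.0934,  0.016 ,  0.0091]), array([ 0.0126,  0.0015, -0.0134]))
```

Emit:
jog_arm --pt "1 -0.035 0.006 0.003 0.006 0.001 -0.006" --pt "1 -0.07 0.012 0.006 0.0126 0.0015 -0.0134" --pt "1 -0.0934 0.016 0.009 0.0126 0.0015 -0.0134" --pt "1 -0.0934 0.016 0.009 0.0126 0.0015 -0.0134" --pt "1 -0.0934 0.016 0.009 0.0126 0.0015 -0.0134"

```text
t: 5.3
tool_pos: [0.5425, -0.0481, 0.2539]
orientation: [-2.023, -2.402, 0.001]
force: [0.4, 0.1, -2.9]
opening: 0.0077
```

```bash
python3 - <<'E'
from h import *
s=st();strip(s)
for n in ["wrist","scene","top"]:
    c=robot.read_camera(n);pickle.dump((s,c),open(f"pics/{n}4.pkl","wb"));cv2.imwrite(f"pics/{n}4.png",c["image"][:,:,::-1])
im=cv2.imread("pics/scene4.png")[140:290,290:450];cv2.imwrite("pics/scene4c.png",cv2.resize(im,None,fx=4.5,fy=4,interpolation=cv2.INTER_CUBIC))
E
```

```text
t5.30 pos [ 0.5425 -0.0481  0.2539] F [ 0.37  0.09 -2.92] open 0.0077 q [-0.18 -0.03  1.61  0.    1.56 -0.35]
d 60.4 zU 89.1 lat 0.5 tilt 20.1 yaw 9.8 t5.30 F [ 0.4  0.1 -2.9] M [-0.06  0.11  0.01] open 0.0077
```

View pics/wrist4.png

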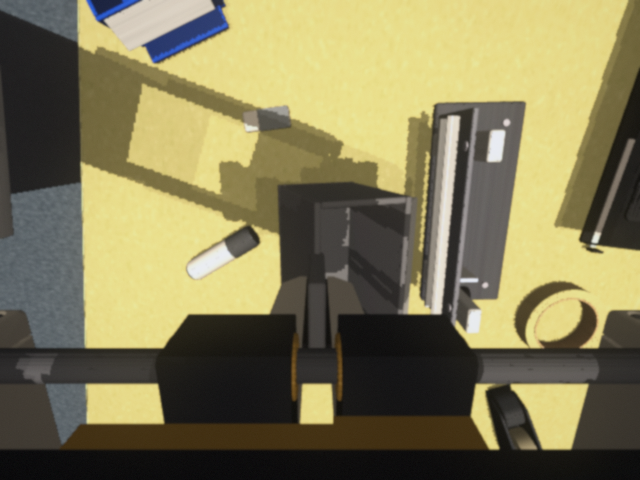

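View pics/scene4c.png

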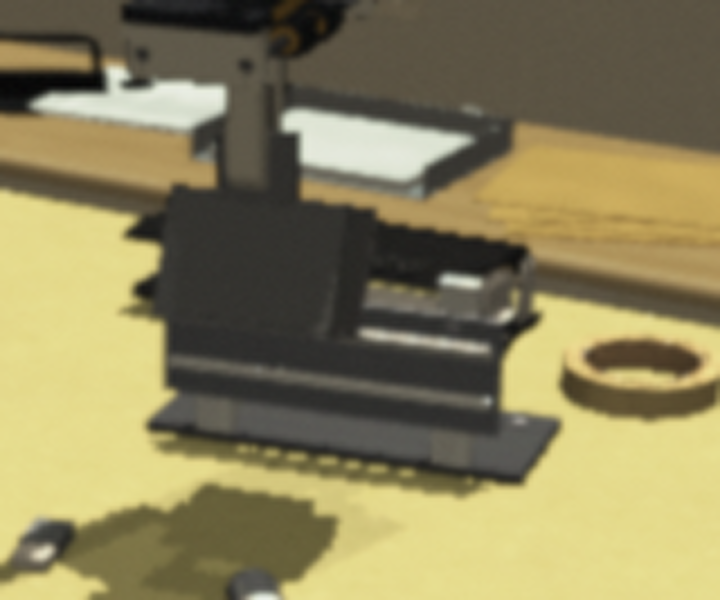

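The wrist view shows the rail's light cleat band from (450,117) to (437,310), right of the bin, with the bin centred at about (345,250). I'll project the model's cleat and plate edges at candidate heights to check x and yaw.

```bash
python3 - <<'E'
from h import *
s,c=pickle.load(open("pics/wrist4.pkl","rb"));T=wT(s,c)
im=c["image"][:,:,::-1][90:330,390:520];cv2.imwrite("pics/wrist4c.png",cv2.resize(im,None,fx=4,fy=2.5,interpolation=cv2.INTER_CUBIC))
q=np.radians(YAW)
for z in(.093,.097):
  for n,x,y,h in[("outerL",-15,100,7.5),("outerR",-15,-100,7.5),("edgeL",-11,100,11),("edgeR",-11,-100,11),("trL",0,100,0),("topL",0,105,24),("topR",0,-105,24)]:
    P=np.array([*FACE,z])+np.array([x*np.cos(q)-y*np.sin(q),x*np.sin(q)+y*np.cos(q),h])/1000
    u=proj(c,P,T);print(z,n,np.round(u,1),"crop",np.round([(u[0]-390)*4,(u[1]-90)*2.5]))
E
```

```text
0.093 outerL [447.8 116.5] crop [231.  66.]
0.093 outerR [426.6 324.6] crop [147. 587.]
0.093 edgeL [454.1 116.2] crop [256.  66.]
0.093 edgeR [431.7 326.5] crop [167. 591.]
0.093 trL [461.7 117.1] crop [287.  68.]
0.093 topL [474.8 108.4] crop [339.  46.]
0.093 topR [446.8 338. ] crop [227. 620.]
0.097 outerL [449.6 116.2] crop [238.  65.]
0.097 outerR [427.9 326.7] crop [151. 592.]
0.097 edgeL [456.  115.9] crop [264.  65.]
0.097 edgeR [433.  328.6] crop [172. 596.]
0.097 trL [463.7 116.8] crop [295.  67.]
0.097 topL [477.1 107.9] crop [348.  45.]
0.097 topR [448.3 340.3] crop [233. 626.]
```

View pics/wrist4c.png

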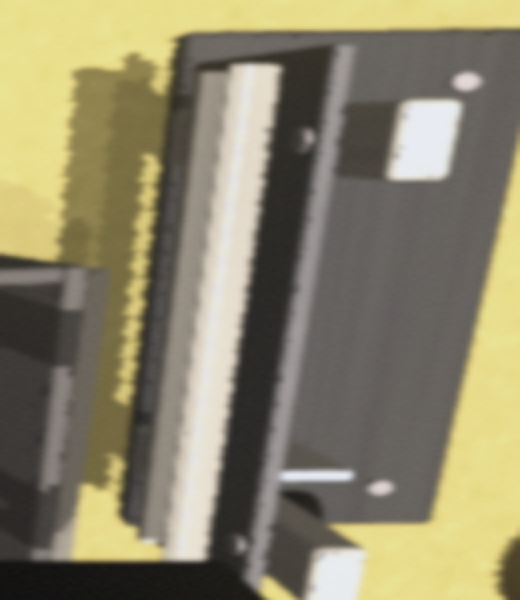

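```bash
python3 - <<'E'
from h import *
s,c=pickle.load(open("pics/wrist4.pkl","rb"));T=wT(s,c)
g=cv2.cvtColor(c["image"],cv2.COLOR_RGB2GRAY).astype(float)
n=0;O=[];I=[];P=[]
for v in range(125,300,5):
    r=g[v-1:v+2,420:500].mean(0);d=np.diff(r)
    bright=np.where((r>130))[0]
    bb=[b for b in bright if b<60]
    k=430-420
    # band: brightest run
    j=np.argmax(np.where(np.arange(80)<50,r,0))
    a=j
    while r[a]>(r[j]+70)/2 and a>0:a-=1
    b=j
    while r[b]>(r[j]+40)/2:b+=1
    m=b+4+np.argmax(d[b+4:b+24])
    O.append((420+a+.5,v));I.append((420+b-.5,v));P.append((420+m+.5,v))
    if v%50==0: print(v,r[:60].astype(int).tolist(),a+420,b+420,m+420)
for n,L,h,x in[("outer",O,7.5,-15),("trough",I,0,0),("top",P,24,0)]:
  for ZT_ in (.093,.096):
    X=np.array([onz(c,p,ZT_+h/1000,T)[:2] for p in L])
    k,b=np.polyfit(X[:,1],X[:,0],1);res=X[:,0]-(k*X[:,1]+b);ok=abs(res)<.0015;k,b=np.polyfit(X[ok,1],X[ok,0],1)
    yaw=-np.degrees(np.arctan(k)); print(n,ZT_,"yaw %.2f faceX at y=-.027: %.4f"%(yaw,k*-.027+b-x/1000/np.cos(np.radians(yaw))),ok.sum(),len(ok))
E
```

```text
150 [108, 108, 109, 109, 111, 116, 124, 123, 115, 103, 83, 64, 63, 68, 71, 69, 72, 91, 123, 143, 147, 145, 143, 142, 158, 192, 207, 212, 220, 227, 224, 220, 218, 219, 216, 203, 163, 102, 57, 45, 44, 45, 46, 50, 60, 71, 74, 65, 73, 102, 131, 150, 152, 138, 108, 80, 68, 66, 66, 67] 443 457 469
200 [106, 107, 118, 148, 171, 157, 118, 72, 53, 62, 72, 78, 77, 92, 122, 140, 145, 143, 142, 143, 159, 191, 210, 220, 228, 229, 226, 222, 222, 221, 216, 192, 128, 66, 43, 41, 42, 42, 42, 43, 42, 43, 51, 78, 113, 141, 149, 146, 132, 112, 100, 99, 99, 98, 97, 98, 99, 99, 98, 97] 439 452 463
250 [162, 159, 120, 71, 51, 61, 73, 78, 77, 91, 119, 136, 141, 141, 143, 152, 176, 199, 211, 221, 227, 227, 225, 225, 222, 219, 192, 132, 69, 45, 42, 42, 43, 42, 42, 41, 44, 55, 84, 118, 145, 153, 145, 125, 108, 101, 100, 99, 98, 97, 98, 98, 98, 97, 97, 98, 99, 100, 100, 99] 434 447 458
outer 0.093 yaw 10.76 faceX at y=-.027: 0.6683 35 35
outer 0.096 yaw 10.76 faceX at y=-.027: 0.6672 35 35
trough 0.093 yaw 10.75 faceX at y=-.027: 0.6678 35 35
trough 0.096 yaw 10.75 faceX at y=-.027: 0.6666 35 35
top 0.093 yaw 10.66 faceX at y=-.027: 0.6684 34 35
top 0.096 yaw 10.66 faceX at y=-.027: 0.6671 34 35
```

All three edges agree: yaw 10.7° and face x 0.668 at y = −0.027. I'll update the values and go down in front of the rail.

```bash
sed -i 's/^FACE=.*/FACE=np.array([.668,-.027]);YAW=10.6;ZT=.0945;K=.0005/' h.py; python3 - <<'E'
from h import *
s=st();strip(s)
for a in[(60,30,20),(15,30,20)]:
  p,Rm=tcp(*a);print(delta(p,Rm))
E
```

```text
t5.45 pos [ 0.5428 -0.0477  0.2547] F [ 0.49 -0.75 -1.85] open 0.0078 q [-0.18 -0.03  1.61  0.    1.56 -0.35]
d 60.0 zU 90.5 lat 1.8 tilt 20.0 yaw 9.9 t5.45 F [ 0.5 -0.7 -1.8] M [-0.11  0.05 -0.03] open 0.0078
(array([-0.0026,  0.    ,  0.0605]), array([ 0.    , -0.    , -0.0129]))
(array([-0.0021,  0.045 ,  0.0605]), array([ 0.    , -0.    , -0.0129]))
```

Emit:
jog_arm --pt "1 -0.002 0 0.025 0 0 -0.013" --pt "1 -0.002 0 0.05 0 0 -0.013" --pt "1 -0.002 0.01 0.06 0 0 -0.013" --pt "1 -0.002 0.03 0.0605 0 0 -0.013" --pt "1 -0.002 0.045 0.0605 0 0 -0.013"

```text
t: 6.08
tool_pos: [0.5889, -0.0413, 0.1948]
orientation: [2.005, 2.417, 0.001]
force: [0.7, 0.3, -1.7]
opening: 0.0079
```

Emit:
jog_arm --pt "1 0 0 0 0 0 0" --pt "1 0 0 0 0 0 0"

```text
t: 6.32
tool_pos: [0.589, -0.041, 0.1952]
orientation: [2.004, 2.417, 0.001]
force: [-0.0, -0.6, -3.2]
opening: 0.0077
```

```bash
python3 - <<'E'
from h import *
s=st();strip(s)
for n in ["wrist","scene"]:
    c=robot.read_camera(n);pickle.dump((s,c),open(f"pics/{n}5.pkl","wb"));cv2.imwrite(f"pics/{n}5.png",c["image"][:,:,::-1])
im=cv2.imread("pics/wrist5.png")[90:330,290:520];a=cv2.resize(im,None,fx=3.4,fy=2.5,interpolation=cv2.INTER_CUBIC);cv2.imwrite("pics/wrist5c.png",a)
im=cv2.imread("pics/scene5.png")[170:290,300:440];cv2.imwrite("pics/scene5c.png",cv2.resize(im,None,fx=5,fy=5,interpolation=cv2.INTER_CUBIC))
E
```

```text
t6.33 pos [ 0.589  -0.041   0.1952] F [-0.02 -0.56 -3.16] open 0.0077 q [-0.16  0.12  1.56  0.    1.45 -0.34]
d 13.2 zU 31.2 lat 0.8 tilt 19.9 yaw 10.7 t6.33 F [-0.  -0.6 -3.2] M [-0.05  0.11  0.04] open 0.0077
```

View pics/wrist5c.png

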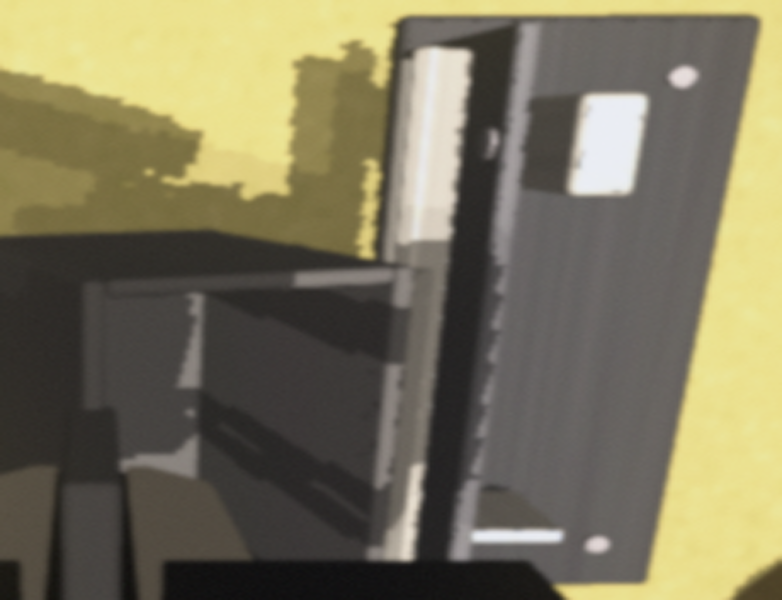

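View pics/scene5c.png

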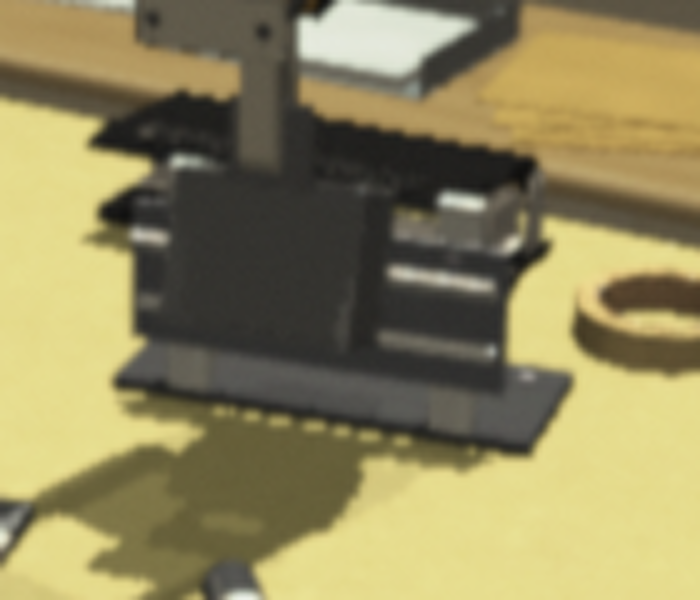

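Bin at d≈13 mm and zU≈31 mm, square to the rail in both views. Now I'll ease in toward the plate above the cleat, feeling for it.

Emit:
jog_arm --pt "1 0 0.003 0.004 0 0 0" --pt "1 0 0.006 0.008 0 0 0" --pt "1 0 0.009 0.011 0 0 0" --pt "1 0 0.009 0.0115 0 0 0"

```text
t: 6.92
tool_pos: [0.5974, -0.0395, 0.183]
orientation: [2.005, 2.418, 0.001]
force: [0.5, -0.2, -2.3]
opening: 0.0074
```

Emit:
jog_arm --pt "1 0 0.0007 0 0 0 0" --pt "1 0 0.0015 0 0 0 0" --pt "1 0 0.0015 0 0 0 0"

```text
t: 7.3
tool_pos: [0.599, -0.0393, 0.1832]
orientation: [2.005, 2.418, 0.001]
force: [0.6, 0.7, -1.6]
opening: 0.0075
```

```bash
python3 - <<'E'
from h import *
for _ in range(1): strip(robot.read_state())
E
```

```text
d 3.1 zU 19.1 lat 0.7 tilt 20.0 yaw 10.7 t7.30 F [ 0.6  0.7 -1.6] M [-0.04  0.09  0.02] open 0.0075
```

Emit:
jog_arm --pt "1 0 0.0006 0 0 0 0" --pt "1 0 0.0012 0 0 0 0" --pt "1 0 0.0012 0 0 0 0"

```text
t: 7.68
tool_pos: [0.6003, -0.039, 0.1832]
orientation: [2.005, 2.418, 0.001]
force: [-0.5, -0.5, -2.1]
opening: 0.0079
```

Emit:
jog_arm --pt "1 0 0.0006 0 0 0 0" --pt "1 0 0.0012 0 0 0 0" --pt "1 0 0.0012 0 0 0 0"

```text
t: 8.05
tool_pos: [0.6014, -0.0388, 0.1832]
orientation: [2.005, 2.418, 0.001]
force: [-0.1, 0.2, -1.3]
opening: 0.0079
```

```bash
python3 - <<'E'
from h import *
for _ in range(1): strip(robot.read_state())
E
```

```text
d 0.7 zU 19.1 lat 0.7 tilt 20.0 yaw 10.7 t8.05 F [-0.1  0.2 -1.3] M [-0.05  0.12 -0.03] open 0.0079
```

Emit:
jog_arm --pt "1 0 0.0005 0 0 0 0" --pt "1 0 0.001 0 0 0 0" --pt "1 0 0.001 0 0 0 0"

```text
t: 8.43
tool_pos: [0.6018, -0.0388, 0.1832]
orientation: [-2.005, -2.418, 0.001]
force: [-5.1, -1.6, 0.6]
opening: 0.0081
```

Emit:
jog_arm --pt "1 0 0.0005 0 0 0 0" --pt "1 0 0.001 0 0 0 0" --pt "1 0 0.001 0 0 0 0"

```text
t: 8.8
tool_pos: [0.602, -0.0388, 0.1832]
orientation: [-2.005, -2.417, 0.003]
force: [-7.0, -2.5, 2.6]
opening: 0.0077
```

```bash
python3 - <<'E'
from h import *
for _ in range(1): strip(robot.read_state())
E
```

```text
d 0.3 zU 18.9 lat 0.6 tilt 20.2 yaw 10.6 t8.80 F [-7.  -2.5  2.6] M [-0.28  1.53 -0.04] open 0.0077
```

Touched the plate at about 7 N, at an estimated d≈0.4 mm, so vision agrees to under 1 mm. Now I'll back off 2.5 mm and lower.

Emit:
jog_arm --pt "1 0 -0.0027 0 0 0 0" --pt "1 0 -0.0027 0.001 0 0 0" --pt "1 0 -0.0027 0.003 0 0 0" --pt "1 0 -0.0027 0.005 0 0 0" --pt "1 0 -0.0027 0.005 0 0 0"

```text
t: 9.43
tool_pos: [0.5992, -0.0392, 0.1778]
orientation: [-2.004, -2.416, 0.004]
force: [-0.2, -0.2, -1.7]
opening: 0.0081
```

```bash
sed -i 's/^FACE=np.array(\[.668,-.027\])/FACE=np.array([.6676,-.0271])/' h.py; python3 - <<'E'
from h import *
for _ in range(1): strip(robot.read_state())
E
```

```text
d 2.8 zU 13.5 lat 0.7 tilt 20.2 yaw 10.6 t9.43 F [-0.2 -0.2 -1.7] M [-0.06  0.04  0.02] open 0.0081
```

Emit:
jog_arm --pt "1 0 0 0.0007 0 0 0" --pt "1 0 0 0.0015 0 0 0" --pt "1 0 0 0.0015 0 0 0"

```text
t: 9.8
tool_pos: [0.5992, -0.0392, 0.1762]
orientation: [-2.004, -2.416, 0.004]
force: [-0.4, -0.4, -2.2]
opening: 0.0076
```

Emit:
jog_arm --pt "1 0 0 0.0006 0 0 0" --pt "1 0 0 0.0012 0 0 0" --pt "1 0 0 0.0012 0 0 0"

```text
t: 10.18
tool_pos: [0.5991, -0.0392, 0.1749]
orientation: [-2.004, -2.416, 0.004]
force: [-0.4, -0.1, -2.9]
opening: 0.008
```

Emit:
jog_arm --pt "1 0 0 0.0005 0 0 0" --pt "1 0 0 0.001 0 0 0" --pt "1 0 0 0.001 0 0 0"

```text
t: 10.55
tool_pos: [0.5992, -0.0392, 0.1739]
orientation: [-2.004, -2.416, 0.004]
force: [0.4, -0.9, -1.7]
opening: 0.0079
```

Emit:
jog_arm --pt "1 0 0 0.0005 0 0 0" --pt "1 0 0 0.001 0 0 0" --pt "1 0 0 0.001 0 0 0"

```text
t: 10.92
tool_pos: [0.5994, -0.0392, 0.1732]
orientation: [-2.005, -2.417, 0.003]
force: [0.8, 0.5, -0.6]
opening: 0.0078
```

Emit:
jog_arm --pt "1 0 0 0.0005 0 0 0" --pt "1 0 0 0.001 0 0 0" --pt "1 0 0 0.001 0 0 0"

```text
t: 11.3
tool_pos: [0.5998, -0.0392, 0.1726]
orientation: [-2.005, -2.417, 0.002]
force: [0.4, 0.3, 0.2]
opening: 0.0076
```

Contact is starting: z lags, x is sliding rearward, and Fz has risen by about 2 N. I'll push lightly a little further to confirm.

Emit:
jog_arm --pt "1 0 0 0.0006 0 0 0" --pt "1 0 0 0.0012 0 0 0" --pt "1 0 0 0.0012 0 0 0"

```text
t: 11.68
tool_pos: [0.6002, -0.0392, 0.1718]
orientation: [-2.006, -2.418, 0.001]
force: [2.4, 0.6, 1.9]
opening: 0.008
```

```bash
python3 - <<'E'
from h import *
for _ in range(1): strip(robot.read_state())
for n in ["wrist","scene"]:
    c=robot.read_camera(n);cv2.imwrite(f"pics/{n}6.png",c["image"][:,:,::-1])
a=cv2.resize(cv2.imread("pics/wrist6.png")[90:330,290:520],None,fx=1.7,fy=2.2);b=cv2.resize(cv2.imread("pics/scene6.png")[190:290,310:430],None,fx=3.3,fy=5.28)
cv2.imwrite("pics/c6.png",np.hstack([a,b]))
E
```

```text
d 1.6 zU 7.7 lat 0.5 tilt 20.0 yaw 10.6 t11.68 F [2.4 0.6 1.9] M [ 0.12 -0.68  0.08] open 0.0080
```

View pics/c6.png

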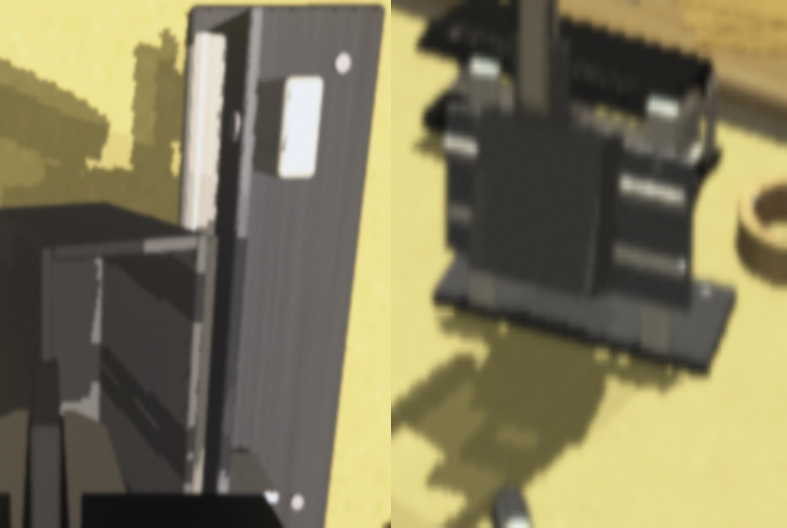

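The reaction is +x and up, i.e. 45° off the cleat's inner face, so the strip is resting behind the cleat (trough z ≈ 0.094). Next I'll compute the swing about the strip edge.

```bash
sed -i 's/ZT=.0945/ZT=.0940/' h.py; python3 - <<'E'
from h import *
s=robot.read_state();strip(s)
for d,th in[(1.5,18),(1.4,16),(1.3,14),(1.2,12),(1.2,12),]:
  p,Rm=tcp(d,d+7*np.cos(np.radians(th)),th,.5);print(th,delta(p,Rm,s))
E
```

```text
d 1.6 zU 8.2 lat 0.6 tilt 20.0 yaw 10.7 t11.78 F [2.2 1.1 3.5] M [ 0.1  -0.74 -0.01] open 0.0077
18 (array([-0.    , -0.0023,  0.0024]), array([-0.0354,  0.0004,  0.0009]))
16 (array([-0.    , -0.0045,  0.0049]), array([-0.0703,  0.0003,  0.0009]))
14 (array([-0.    , -0.0066,  0.0075]), array([-0.1052,  0.0003,  0.0009]))
12 (array([-0.    , -0.0087,  0.0101]), array([-0.1401,  0.0003,  0.0009]))
12 (array([-0.    , -0.0087,  0.0101]), array([-0.1401,  0.0003,  0.0009]))
```

Emit:
jog_arm --pt "1 0 -0.0023 0.0025 -0.0354 0 0" --pt "1 0 -0.0045 0.005 -0.0703 0 0" --pt "1 0 -0.0066 0.0076 -0.1052 0 0" --pt "1 0 -0.0087 0.0102 -0.14 0 0" --pt "1 0 -0.0087 0.0102 -0.14 0 0"

```text
t: 12.4
tool_pos: [0.5917, -0.0408, 0.1617]
orientation: [1.946, 2.345, 0.165]
force: [4.4, 1.5, -0.1]
opening: 0.0077
```

```bash
python3 - <<'E'
from h import *
s=robot.read_state();strip(s)
for d,th in[(1.1,10),(1.1,8),(1.0,6)]:
  p,Rm=tcp(d,d+7*np.cos(np.radians(th)),th,.5);print(th,delta(p,Rm,s))
E
```

```text
d 1.2 zU 8.1 lat 0.5 tilt 11.9 yaw 10.6 t12.40 F [ 4.4  1.5 -0.1] M [ 0.11 -1.01  0.04] open 0.0077
10 (array([ 0.    , -0.0023,  0.0025]), array([-0.034 ,  0.0003,  0.0005]))
8 (array([ 0.    , -0.0046,  0.0049]), array([-0.0689,  0.0003,  0.0005]))
6 (array([ 0.    , -0.0067,  0.0075]), array([-0.1038,  0.0003,  0.0005]))
```

Emit:
jog_arm --pt "1 0 -0.0022 0.0024 -0.034 0 0" --pt "1 0 -0.0044 0.0049 -0.069 0 0" --pt "1 0 -0.0065 0.0074 -0.104 0 0" --pt "1 0 -0.0065 0.0074 -0.104 0 0"

```text
t: 12.9
tool_pos: [0.5864, -0.0419, 0.1535]
orientation: [1.898, 2.287, 0.28]
force: [4.7, 1.3, -1.5]
opening: 0.0075
```

```bash
python3 - <<'E'
from h import *
s=robot.read_state();strip(s)
for d,th in[(1,6),(.9,4),(.9,3),(.8,2)]:
  p,Rm=tcp(d,d+7*np.cos(np.radians(th)),th,.5);print(th,delta(p,Rm,s))
E
```

```text
d 0.8 zU 8.1 lat 0.4 tilt 6.0 yaw 10.6 t12.90 F [ 4.7  1.3 -1.5] M [ 0.05 -0.75  0.03] open 0.0075
6 (array([ 0.0001, -0.0002,  0.0001]), array([0.    , 0.0003, 0.0002]))
4 (array([ 0.0001, -0.0025,  0.0026]), array([-0.0349,  0.0003,  0.0002]))
3 (array([ 0.0001, -0.0037,  0.0038]), array([-0.0523,  0.0003,  0.0002]))
2 (array([ 0.0001, -0.0048,  0.0052]), array([-0.0698,  0.0003,  0.0002]))
```

Emit:
jog_arm --pt "1 0 -0.0016 0.0018 -0.024 0 0" --pt "1 0 -0.0033 0.0038 -0.049 0 0" --pt "1 0 -0.0033 0.0038 -0.049 0 0"

```text
t: 13.28
tool_pos: [0.5842, -0.0423, 0.1491]
orientation: [1.875, 2.258, 0.335]
force: [5.7, 1.5, -1.4]
opening: 0.0081
```

```bash
python3 - <<'E'
from h import *
s=robot.read_state();strip(s)
for n in ["wrist","scene"]:
    c=robot.read_camera(n);cv2.imwrite(f"pics/{n}7.png",c["image"][:,:,::-1])
a=cv2.resize(cv2.imread("pics/wrist7.png")[90:330,290:520],None,fx=1.7,fy=2.2);b=cv2.resize(cv2.imread("pics/scene7.png")[190:290,310:430],None,fx=3.3,fy=5.28)
cv2.imwrite("pics/c7.png",np.hstack([a,b]))
for d,th in[(.8,3),(.7,2)]:
  p,Rm=tcp(d,d+7*np.cos(np.radians(th)),th,.5);print(th,delta(p,Rm,s))
E
```

```text
d 0.5 zU 7.9 lat 0.4 tilt 3.1 yaw 10.6 t13.28 F [ 5.7  1.5 -1.4] M [ 0.13 -0.96  0.14] open 0.0081
3 (array([ 0.0001, -0.0004,  0.0001]), array([-0.002 ,  0.0003, -0.0002]))
2 (array([ 0.0001, -0.0015,  0.0014]), array([-0.0195,  0.0003, -0.0002]))
```

View pics/c7.png

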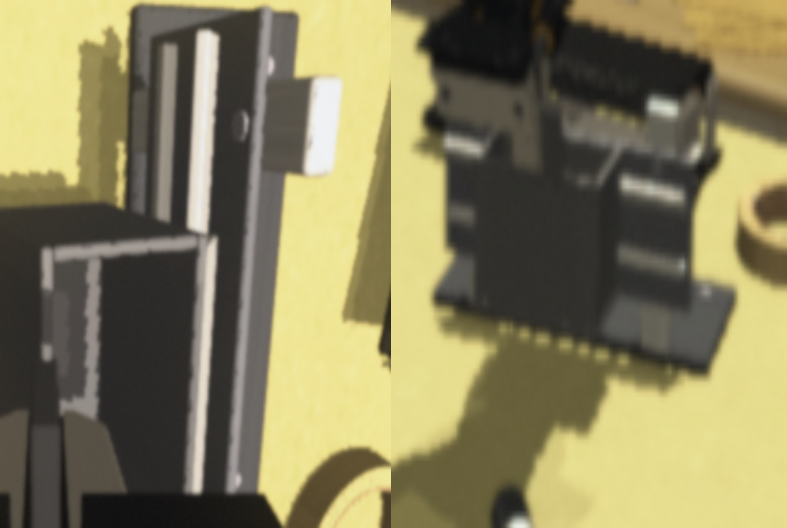

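Bin nearly upright at tilt 3.1°, strip in the trough, foot about 3 mm off the plate, and loads light. One more degree, then let go.

Emit:
jog_arm --pt "1 0 -0.0006 0.0012 -0.0175 0 0" --pt "1 0 -0.0006 0.0012 -0.0175 0 0"

```text
t: 13.62
tool_pos: [0.5838, -0.0423, 0.1475]
orientation: [1.867, 2.248, 0.353]
force: [3.6, 0.9, -1.5]
opening: 0.0079
```

```bash
python3 - <<'E'
from h import *
s=robot.read_state();strip(s)
E
```

```text
d 0.2 zU 7.7 lat 0.4 tilt 2.2 yaw 10.6 t13.62 F [ 3.6  0.9 -1.5] M [-0.01 -0.55  0.02] open 0.0079
```

Emit:
jog_arm --pt "0.65 0 0 0 0 0 0" --pt "0.65 0 0 0 0 0 0" --pt "0.65 0 0 0 0 0 0" --pt "0.65 0 0 0 0 0 0" --pt "0.65 0 0 0 0 0 0"

```text
t: 14.25
tool_pos: [0.5838, -0.0423, 0.1475]
orientation: [1.867, 2.248, 0.353]
force: [0.3, 0.1, -0.4]
opening: 0.0325
```

```bash
python3 - <<'E'
from h import *
s=robot.read_state();strip(s)
for n in ["wrist","scene"]:
    c=robot.read_camera(n);pickle.dump((s,c),open(f"pics/{n}8.pkl","wb"));cv2.imwrite(f"pics/{n}8.png",c["image"][:,:,::-1])
a=cv2.resize(cv2.imread("pics/wrist8.png")[90:330,290:520],None,fx=1.7,fy=2.2);b=cv2.resize(cv2.imread("pics/scene8.png")[190:290,310:430],None,fx=3.3,fy=5.28)
cv2.imwrite("pics/c8.png",np.hstack([a,b]))
E
```

```text
d 0.2 zU 7.7 lat 0.5 tilt 2.2 yaw 10.6 t14.25 F [ 0.3  0.1 -0.4] M [-0.11  0.21 -0.01] open 0.0325
```

View pics/c8.png

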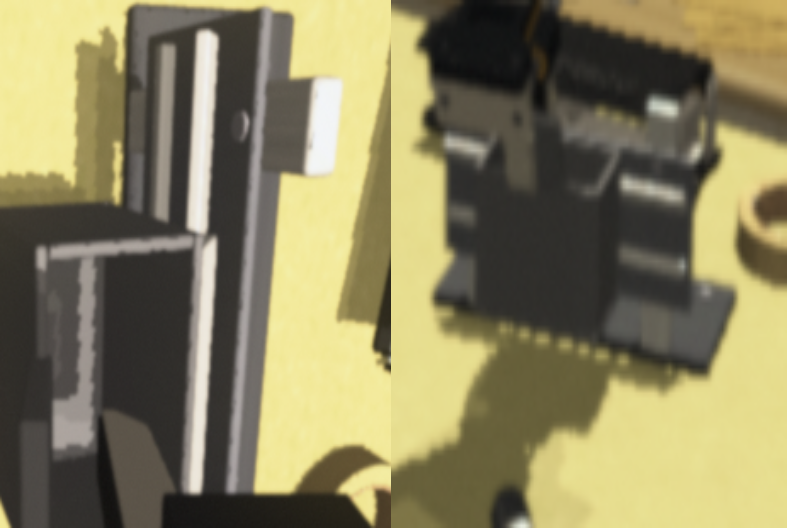

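Bin released and swung in. Its rim is square to the cleat and the fingers are clear of the tab on both sides. Backing off along the slope.

Emit:
jog_arm --pt "0.65 0 0 -0.01 0 0 0" --pt "0.65 0 0 -0.03 0 0 0" --pt "0.65 0 0 -0.06 0 0 0" --pt "0.65 0 0 -0.1 0 0 0" --pt "0.65 0 0 -0.13 0 0 0"

```text
t: 14.98
tool_pos: [0.5445, -0.0498, 0.2741]
orientation: [1.865, 2.246, 0.354]
force: [-0.6, -0.4, -0.7]
opening: 0.0327
```

Emit:
jog_arm --pt "0.65 0 0 -0.04 0 0 0" --pt "0.65 0 0 -0.06 0 0 0" --pt "0.65 0 0 -0.06 0 0 0"

```text
t: 15.35
tool_pos: [0.5268, -0.0535, 0.3342]
orientation: [1.862, 2.242, 0.356]
force: [0.4, -0.3, -0.9]
opening: 0.0324
```

```bash
python3 - <<'E'
from h import *
s=st()
for n in ["wrist","scene","top"]:
    c=robot.read_camera(n);pickle.dump((s,c),open(f"pics/{n}9.pkl","wb"));cv2.imwrite(f"pics/{n}9.png",c["image"][:,:,::-1])
b=cv2.resize(cv2.imread("pics/scene9.png")[190:290,310:430],None,fx=6,fy=6,interpolation=cv2.INTER_CUBIC)
cv2.imwrite("pics/c9.png",b)
E
```

```text
t15.35 pos [ 0.5268 -0.0535  0.3342] F [ 0.4  -0.3  -0.86] open 0.0324 q [-0.3  -0.38  1.81  0.14  1.43 -0.48]
```

View pics/c9.png

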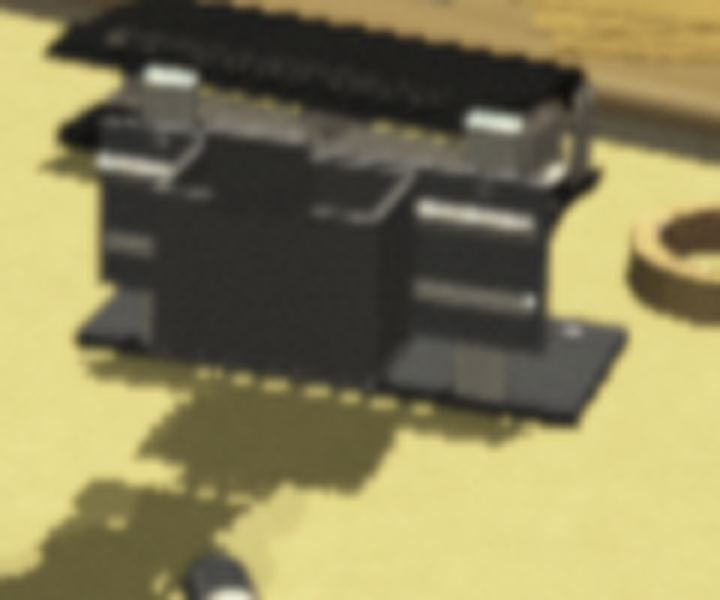

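View pics/wrist9.png

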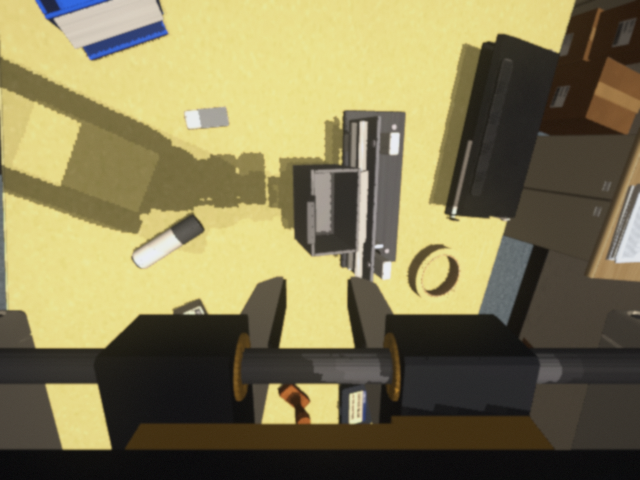

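View pics/top9.png

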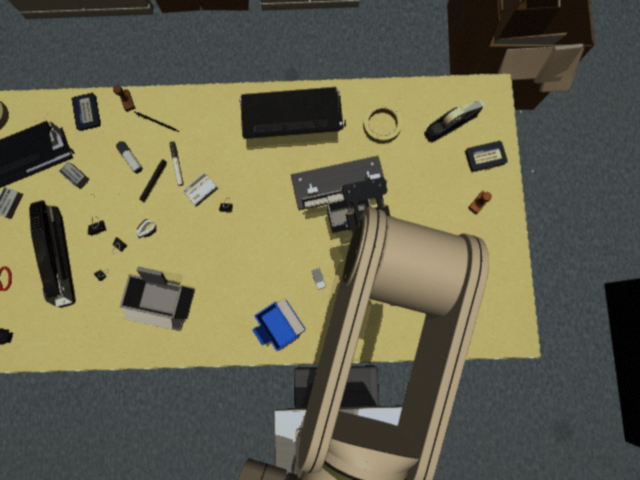

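The bin hangs on the rail in the wrist view at (330,210) and the other things look unmoved. Now a quantitative check of height, yaw and distance.

```bash
python3 - <<'E'
from h import *
s,c=pickle.load(open("pics/wrist9.pkl","rb"));T=wT(s,c)
im=c["image"][:,:,::-1][150:270,285:405].copy()
big=cv2.resize(im,None,fx=5,fy=5,interpolation=cv2.INTER_CUBIC);cv2.imwrite("pics/wrist9p.png",big)
q=np.radians(10.7)
def W(x,y,z):return np.array([FACE[0]+(x*np.cos(q)-y*np.sin(q))/1000,FACE[1]+(x*np.sin(q)+y*np.cos(q))/1000,.094+z/1000])
# expected rim corners (hung): strip at x=0,z=7 ; rim at z=7+23.4; rear x=-21, front x=-81
for x in(-81,-21):
  for y in(50,-50): u=proj(c,W(x,y,30.4),T);print((x,y),np.round([(u[0]-285)*5,(u[1]-150)*5]))
for y in(22,-22): u=proj(c,W(-86.5-6.8,y,7+42.1+18.8),T);print("tab",y,np.round([(u[0]-285)*5,(u[1]-150)*5]))
a=pickle.load(open("pics/scene0.pkl","rb"))["image"];b=pickle.load(open("pics/scene9.pkl","rb"))[1]["image"]
E
```

```text
(-81, 50) [126.  93.]
(-81, -50) [129. 530.]
(-21, 50) [379.  86.]
(-21, -50) [364. 504.]
tab 22 [124. 253.]
tab -22 [125. 465.]
```

View pics/wrist9p.png

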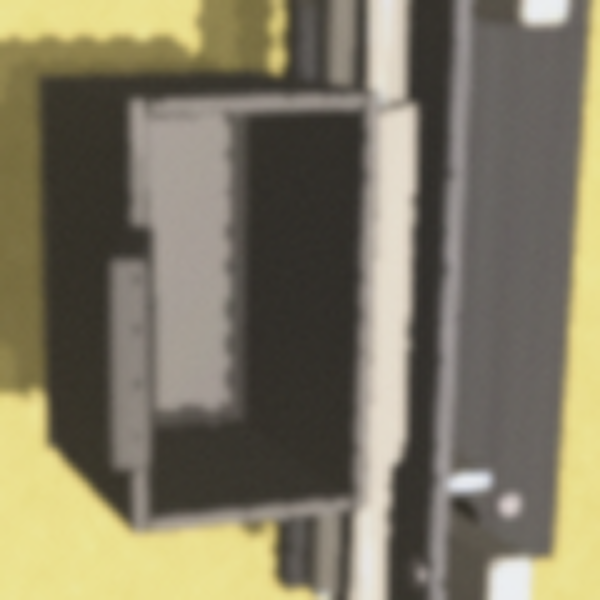

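```bash
python3 - <<'E'
from h import *
s,c=pickle.load(open("pics/wrist9.pkl","rb"));T=wT(s,c);q=np.radians(10.7)
for tilt in(0,2,4):
  th=np.radians(tilt)
  for y in(50,-50):
    x0,z0=-81,-56.6;x=x0*np.cos(th)+z0*np.sin(th);z=7-x0*np.sin(th)+z0*np.cos(th)
    W=np.array([FACE[0]+(x*np.cos(q)-y*np.sin(q))/1000,FACE[1]+(x*np.sin(q)+y*np.cos(q))/1000,.094+z/1000])
    u=proj(c,W,T);print(tilt,y,np.round([(u[0]-285)*5,(u[1]-150)*5]))
E
```

```text
0 50 [35. 70.]
0 -50 [ 43. 440.]
2 50 [31. 71.]
2 -50 [ 39. 443.]
4 50 [26. 72.]
4 -50 [ 35. 447.]
```

The underside front corners fit tilt 0°, with the same roughly 1 px offset as the rim, and the strip lies along the cleat over its full width. Handing in.

```bash
python3 - <<'E'
from h import *
st();print(robot.close_job())
E
```

```text
t15.50 pos [ 0.5259 -0.053   0.3298] F [ 0.92 -0.71 -1.07] open 0.0325 q [-0.3  -0.38  1.81  0.14  1.43 -0.48]
the job is handed in; nothing more can be done
None
```

The smaller grey bin is hanging on the rail, and I handed the job in at 15.5 s with the arm clear of it.

- **What I did:** I gripped the bin by its front tab and tilted it back 20°. I touched the plate lightly to find its face, at about 7.5 N sideways. Then I lowered the strip until the cleat pushed back at 45° with a light push of roughly 5 N, which put the trough bottom at about 94 mm. I swung the foot in to 2.2° tilt, about 2 mm off the plate, let go, and backed off along the tab.
- **Last checks:** In the final wrist picture the bin's rim, tab and underside corners match a fully hung, upright bin within about 1.5–2 px (1–2 mm). Tilt fits 0°, the bin is parallel to the rail, and the strip lies along the cleat over its full width. The other things on the desk looked unmoved in the pictures.
- **Disagreements and gaps:** The first top and scene views gave a stand yaw of 9.3–10.3°, against 10.7° from the wrist view; I used 10.6°. The foot under the lip could not be seen directly. I inferred it from the height, the zero tilt and the drop after release.

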